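# Green feed roller into its cradle

### The job

Pick up the green feed roller that lies loose on the bench and lay it gently in the empty yellow V-cradle, along the cradle, centred and resting on both of its supports, then let go. It rolls at a touch: carry it, do not roll it along the bench or drop it, and leave the blue roller and the white roller where they are.

Things in the scene. Friction and masses are not known exactly. Their poses are not given: they have to be found in the camera images.
- roller_green: The roller to move: dark green cylinder, 40 mm diameter, 160 mm long, a bright band near each end and a steel stub (14 mm diameter, 15 mm long) on each end face; 190 mm over all, about 0.3 kg. Lies loose on its side on the bench and rolls freely. Origin on its axis at mid length, 20 mm above the bench at the start; x along its length (y, z turn as it rolls).
- cradle_empty: Empty cradle, fixed: plywood base 150x86x8 mm, two yellow 90 degree Vs, each 18 mm thick, at x = +55 and -55 mm, clear between. V bottom 22 mm above the bench, edges 57 mm, V mouth 70 mm wide. Seated roller's axis: along x, 50 mm above the bench. Origin: centre of underside, on the bench; x along the cradle, y across, z up. A like cradle holds the white roller.
- roller_blue: Another roller of the same size, navy blue, lying loose on the bench; leave it alone. Origin and x axis as for the green roller.
- roller_white: A third roller of the same size, cream white, resting in the other, occupied cradle with its axis 50 mm above the bench; leave it alone. Origin and x axis as for the green roller.
Things that resemble listed ones, but are neither listed nor needed, are in the scene too. Leave any pink look-alike of the roller_green alone.

How it is judged:
At the end, for the whole second after the job is handed in: The green roller rests, still, in both Vs of the empty cradle: within 20 mm of its middle lengthwise and 10 mm sideways, axis 44 to 58 mm above the bench and within 10 degrees of the cradle's direction; the blue and white rollers are within 30 mm of their starts (x of roller_green in the frame of cradle_empty between -0.02 and 0.02 m and y of roller_green in the frame of cradle_empty between -0.01 and 0.01 m and z of roller_green in the frame of cradle_empty between 0.044 and 0.058 m and angle between the x axis of roller_green and the x axis of cradle_empty, either way round below 0.175 rad and linear speed of roller_green below 0.02 m/s and distance of each of roller_blue, roller_white from where it was at the start of the episode below 0.03 m); the robot touches nothing.
It fails at once if The green roller is rolled or dragged along the bench: more than 100 mm from its start with its axis still below 30 mm (distance of roller_green from where it was at the start of the episode above 0.1 m and height (world z) of roller_green below 0.03 m).
It fails at once if The green roller is dropped: faster than 0.7 m/s with no finger touching it (a fall of about 25 mm) (linear speed of roller_green above 0.7 m/s and contact force between the fingers and roller_green below 0.05 N).
It fails at once if The blue or the white roller is moved by more than 30 mm (distance of any of roller_blue, roller_white from where it was at the start of the episode above 0.03 m).
It also fails if it takes over 38 s, if anything falls off the work surface, if the arm or the gripper's body presses on something with over 40 N, if the wrist force passes 120 N, or if a joint passes its speed limit or range.

### The arm

A 6-joint arm with a two-finger parallel gripper is mounted at the origin on the work surface. World frame = base frame: x ahead of the robot, y to its left, z up, the work surface at z = 0. Lengths are in m, angles in rad, forces in N, time in s.
With the tool pointing down it reaches from about 0.35 to 0.85 m from the base axis. Payload 8.1 kg.
Tool frame: the origin (TCP) lies at the centre of the arm's flange, where the gripper is bolted on; the fingertips stand 186 mm ahead of it and the grasp point (between the pads) lies 167 mm ahead of it; z points along the fingers, y is the line along which they close (so a half turn about z gives the same grasp; the last joint's range is limited). The gripper opens to 93 mm and grips with 3 to 60 N. Pads are 15 mm wide; open, the fingers measure 128 mm over their backs; the gripper's body (75 mm by 188 mm) begins 65 mm behind the grasp point.
Start: joints at [-1.226, 0.13, 1.488, -0, 1.523, -0.085], TCP at [0.25, -0.545, 0.405] pointing down, gripper open.
Joint ranges: [-2.96, 2.96], [-0.89, 2.26], [0.02, 2.5], [-1.34, 4.48], [0, 2.73], [-2.66, 2.66]. Speed limits (rad/s): [2.39, 2.39, 2.79, 3.14, 3.14, 3.14].

### API

Orientations are given as a rotation vector (axis times angle).
In Python, from plant import robot gives the robot as it stands.
- The arm moves only by the tool apply_moves, never from a script. Its argument "series" is a list of rows, each a list of 2 entries, a list of its own where there are three numbers: the shift along the tool's x, y, z in mm, then the turn, a rotation vector about the tool's x, y, z in rad. A call has 1 to 12 rows; each row shifts and turns the commanded pose from where the row before left it, along the tool's axes as they then stand; what a row does not reach is not made up. A row lasts 1/12 s, in which the tool goes at most 41.7 mm and 7.16 degrees, less where a joint would pass 70% of its speed; a pose out of reach is approached as far as the arm can. A call is refused whole if a number of a shift passes 41.7 or a number of a turn 0.125, either way. A call with a gripper value outside its range is refused whole. "claw" is the opening, from 0 (shut) to 1 (fully open), set as the call begins (left out, the last holds). The fingers move at their own pace and stop on an object; "newtons" is the grip in N (left out, the last holds). Time passes only in rows, so rows that do not move let the fingers close. It gives the time, the measured TCP pose, the force, the opening and the grip force at its end, in the units of the state.
- robot.read_state(): the state, without advancing time (a new reading comes with each control period).
- robot.read_camera(name): name is "side" or "top"; returns (picture, depth): 480x640x3 uint8, blue, green, red; 480x640 float32, m along the optical axis (not along the pixel's ray), 0 where there is no reading.
- robot.calibration(name): a dict with "fx", "fy", "cx", "cy" (pixels), "extrinsics" (4x4, takes a point from world to camera coordinates). Camera axes: x right, y down, z forward; pixel columns grow to the right and rows downward; lengths in m; the calibration is good to about 2 mm. A picture is of the moment at which its call begins. calibration takes no time and is no camera call.
- robot.close_job(): hands the job in; it is judged then, once.
The state is a dict: "t": time; "q": joint angles; "dq": joint speeds; "joint_torque": joint torques, N m; "tool_pos": TCP position; "orientation": TCP orientation; "force": force on the tool from outside, world axes, zero at the start; "wrist_torque": the same for the moment, N m; "opening": finger opening in m; "gripper_force": force on a finger pad.
Only numpy, scipy, OpenCV 4.12 (cv2) and the standard library are available. Lean on these libraries where they do the work, as an engineer would, in place of code of your own. Each camera call takes 0.05 s, during which the arm holds its last target. There are 200 camera calls.

## Working session

There is one attempt and no reset: what is moved stays moved. The work goes in short steps, Python scripts to look and compute and a tool call to move; the robot and the scene stay as the last step left them, time stands still between calls to the robot, and variables do not carry over. Pictures are saved under pics/ and viewed, at most 10 in all, crops included, and the job is handed in when it is done.

Besides the shell and the picture viewer there is one more tool, called as name([rows], argument=value, ...), one row to a line, values as JSON. apply_moves: Moves the arm, as the interface text tells. Its arguments: {"type":"object","properties":{"series":{"type":"array"},"claw":{"type":"number"},"newtons":{"type":"number"}},"required":["series"]}

```bash
mkdir -p pics
python3 - <<'E'
from plant import robot
import cv2,numpy as np
for n in("top","side"):
    p,d=robot.read_camera(n);cv2.imwrite(f"pics/{n}0.png",p);np.savez(f"{n}0.npz",p=p,d=d)
    c=robot.calibration(n);print(n,c)
print(robot.read_state())
E
```

```text
top {'fx': 511.7768445017798, 'fy': 511.7768445017798, 'cx': 308.3697327296133, 'cy': 247.0535906108962, 'extrinsics': array([[ 0.02678905, -0.99923704,  0.02841994,  0.1402584 ],
       [-0.98750058, -0.03087042, -0.1545627 ,  0.48718034],
       [ 0.15532211, -0.02392412, -0.98757414,  1.02421052],
       [ 0.        ,  0.        ,  0.        ,  1.        ]])}
side {'fx': 473.17460809645615, 'fy': 473.17460809645615, 'cx': 315.2056403886129, 'cy': 244.44527890900858, 'extrinsics': array([[-0.98692711, -0.16106296, -0.00579638,  0.49474263],
       [-0.09143261,  0.5891537 , -0.80283124, -0.00367086],
       [ 0.13272133, -0.79180594, -0.59617817,  1.21006547],
       [ 0.        ,  0.        ,  0.        ,  1.        ]])}
{'t': 0.1, 'q': array([-1.22636406e+00,  1.31078092e-01,  1.48915261e+00,  1.09448563e-05,
        1.52298383e+00, -8.53891134e-02]), 'dq': array([-0.00031401, -0.00159607, -0.0038597 ,  0.00034438,  0.00038885,
        0.00058844]), 'joint_torque': array([ 1.26430881e-03, -5.61344039e+01, -4.93095088e+01,  7.70885730e-02,
        2.91268551e-02, -6.70672648e-05]), 'tool_pos': array([ 0.24998598, -0.54522378,  0.40380636]), 'orientation': array([-3.06774920e+00, -6.69632496e-01,  3.11865320e-04]), 'force': array([ 0.55064908, -0.04529446, -0.49591552]), 'wrist_torque': array([ 0.0121436 , -0.01541734,  0.06256978]), 'gripper_force': 0.0, 'opening': 0.09278246550580428}
```

View pics/top0.png

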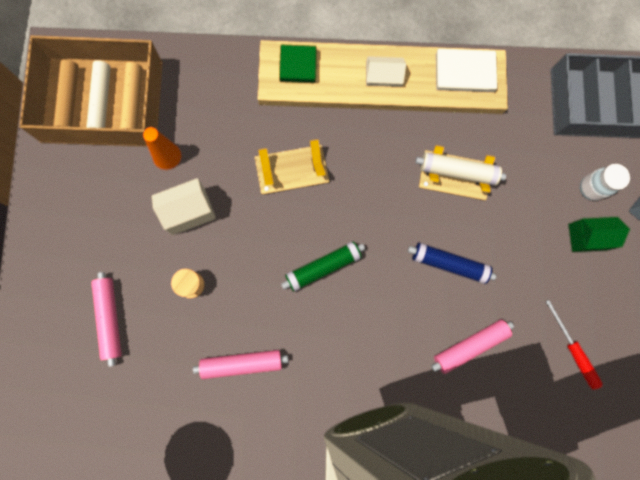

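View pics/side0.png

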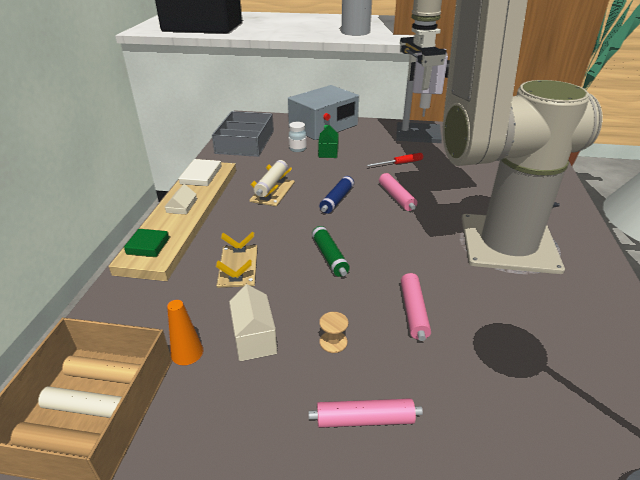

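Top: the green roller is centred near (324,267), the empty cradle near (291,170) with Vs at (266,168) and (318,158), and blue is clear on the right. Side: green is at (330,252) and the cradle at (238,258).

```bash
cat > h.py <<'E'
import cv2,numpy as np
from plant import robot
def ray(n,uv,z):
    c=robot.calibration(n);E=c["extrinsics"];R,t=E[:3,:3],E[:3,3]
    o=-R.T@t;d=R.T@np.array([(uv[0]-c["cx"])/c["fx"],(uv[1]-c["cy"])/c["fy"],1]);return o+d*(z-o[2])/d[2]
def pts(n,m,D):
    c=robot.calibration(n);E=c["extrinsics"];R,t=E[:3,:3],E[:3,3]
    v,u=np.nonzero(m&(D>0));d=D[v,u];P=np.c_[(u-c["cx"])/c["fx"]*d,(v-c["cy"])/c["fy"]*d,d];return (P-t)@R
def mask(p,lo,hi,roi):
    m=cv2.inRange(cv2.cvtColor(p,cv2.COLOR_BGR2HSV),lo,hi);k=np.zeros_like(m);a,b,c,d=roi;k[b:d,a:c]=255;return (m&k)>0
def line(P):
    c=P.mean(0);return c,np.linalg.svd(P-c)[2][0]
E
python3 - <<'E'
from h import *
Y=((18,170,100),(32,255,255));G=((50,120,30),(80,255,255))
for n,gr,cr in(("top",(275,235,375,300),(250,130,335,200)),("side",(305,220,355,285),(210,225,265,290))):
    z=np.load(n+"0.npz");p,d=z["p"],z["d"]
    m=mask(p,*G,gr);v,u=np.nonzero(m);(x,y),s,a=cv2.minAreaRect(np.c_[u,v].astype(np.float32))
    P=pts(n,m,d);c,ax=line(P);print(n,"green",m.sum(),(x,y),ray(n,(x,y),.02),"depth c",c,"ang",np.degrees(np.arctan2(ax[1],ax[0])),"z",np.percentile(P[:,2],[2,50,98]))
    m=mask(p,*Y,cr);k,L,st,ce=cv2.connectedComponentsWithStats(m.astype(np.uint8))
    for i in range(1,k):
        if st[i,4]<40: continue
        P=pts(n,L==i,d);c=P.mean(0);T=P[P[:,2]>.043]
        q,ax=line(P[:,:2]);s=(P[:,:2]-q)@ax;w=(P[:,:2]-q)@[-ax[1],ax[0]]
        print(" V",st[i],c,"ax",np.degrees(np.arctan2(ax[1],ax[0])),"mid",q+ax*np.percentile(s,[1,99]).mean(),"len",np.ptp(np.percentile(s,[1,99])),"w",np.ptp(np.percentile(w,[2,98])),"z",np.percentile(P[:,2],[2,98]))
    # plywood base
    b=mask(p,(10,50,110),(30,165,255),cr);P=pts(n,b,d);P=P[(P[:,2]>.003)&(P[:,2]<.013)];r=cv2.minAreaRect(P[:,:2].astype(np.float32)*1000);print(" base",r,len(P))
from scipy.spatial.transform import Rotation as Ro
print(Ro.from_rotvec(robot.read_state()["orientation"]).as_matrix().round(3))
E
```

```text
top green 1035 (323.5000305175781, 266.0000305175781) [0.44628057 0.12121506 0.02      ] depth c [0.44444037 0.12225016 0.0358796 ] ang 118.0552708572449 z [0.0270117  0.03648834 0.0418753 ]
 V [310 140  16  36 349] [0.67473418 0.14142056 0.0376104 ] ax -167.65564985889802 mid [0.67123502 0.14065478] len 0.07887063259966502 w 0.02334139840593477 z [0.00599762 0.05781135]
 V [259 149  15  36 334] [0.65117096 0.24875264 0.03777063] ax -167.4753214292254 mid [0.64685585 0.24779405] len 0.07727764584681933 w 0.019189755534162356 z [0.00493531 0.05728351]
 base ((672.236083984375, 196.33868408203125), (152.5214080810547, 179.57119750976562), 2.4293344020843506) 2008
side green 636 (330.3451843261719, 250.5316162109375) [0.44290082 0.12745817 0.02      ] depth c [0.44319894 0.14089641 0.03227858] ang 119.91572816238366 z [0.00961393 0.03519866 0.04096367]
 V [221 232  33  16 206] [0.67095188 0.14543393 0.03930095] ax 11.067792341746237 mid [0.66912404 0.14507639] len 0.07544139331864075 w 0.022733968382681834 z [0.02055677 0.05592897]
 V [216 260  36  18 257] [0.64850393 0.25201656 0.038409  ] ax 10.170449030401404 mid [0.64631208 0.25162335] len 0.07558469534771575 w 0.045893565954974444 z [0.00691663 0.05639203]
 base ((657.1892700195312, 198.85044860839844), (85.55743408203125, 152.0474853515625), 12.696815490722656) 934
[[ 0.909  0.417 -0.001]
 [ 0.417 -0.909  0.002]
 [ 0.    -0.002 -1.   ]]
```

apply_moves([
  [[0,0,0],[0,0,-0.12]],
  [[0,0,0],[0,0,-0.12]],
  [[0,0,0],[0,0,-0.12]],
  [[0,0,0],[0,0,-0.12]],
  [[0,0,0],[0,0,-0.12]],
  [[0,0,0],[0,0,-0.12]],
  [[0,0,0],[0,0,-0.12]],
  [[0,0,0],[0,0,-0.12]],
  [[0,0,0],[0,0,-0.12]],
  [[0,0,0],[0,0,-0.12]],
  [[0,0,0],[0,0,-0.12]],
  [[0,0,0],[0,0,-0.12]],
], claw=1)

```text
t: 1.1
tool_pos: [0.25, -0.5453, 0.4041]
orientation: [-1.858, -2.532, -0.001]
force: [0.8, -0.4, -0.2]
opening: 0.0927
gripper_force: 0.0
```

apply_moves([
  [[0,0,0],[0,0,-0.12]],
  [[0,0,0],[0,0,-0.075]],
  [[25,25,0],[0,0,0]],
  [[25,25,0],[0,0,0]],
  [[25,25,0],[0,0,0]],
  [[25,25,0],[0,0,0]],
  [[25,25,0],[0,0,0]],
  [[25,25,0],[0,0,0]],
  [[25,25,0],[0,0,0]],
  [[25,25,0],[0,0,0]],
  [[25,25,0],[0,0,0]],
  [[25,25,0],[0,0,0]],
])

```text
t: 2.1
tool_pos: [0.3515, -0.2051, 0.4044]
orientation: [-1.611, -2.697, -0.0]
force: [0.0, -0.4, -0.1]
opening: 0.093
gripper_force: 0.0
```

apply_moves([
  [[25,25,0],[0,0,0]],
  [[25,25,0],[0,0,0]],
  [[25,25,0],[0,0,0]],
  [[25,25,0],[0,0,0]],
  [[25,25,0],[0,0,0]],
  [[25,25,0],[0,0,0]],
  [[25,25,0],[0,0,0]],
  [[25,25,0],[0,0,0]],
  [[20,20,0],[0,0,0]],
  [[10,10,0],[0,0,0]],
  [[0,0,0],[0,0,0]],
])

```text
t: 3.02
tool_pos: [0.4452, 0.1073, 0.4042]
orientation: [-1.606, -2.699, -0.0]
force: [-0.1, -0.4, 0.5]
opening: 0.0931
gripper_force: 0.0
```

```bash
cat >> h.py <<'E'
from scipy.spatial.transform import Rotation as Ro
def go(x,y,z,deg):
    s=robot.read_state();R=Ro.from_rotvec(s["orientation"]).as_matrix();a=np.radians(deg)
    T=np.array([[np.cos(a),np.sin(a),0],[np.sin(a),-np.cos(a),0],[0,0,-1]])
    print(s["t"],"tcp",s["tool_pos"].round(4),"F",s["force"].round(1),"shift mm",(R.T@(np.array([x,y,z])-s["tool_pos"])*1000).round(1),"turn",Ro.from_matrix(R.T@T).as_rotvec().round(4),"open",s["opening"],s["gripper_force"])
E
python3 - <<'E'
from h import *
G=((50,120,30),(80,255,255))
p,d=robot.read_camera("side");cv2.imwrite("pics/s1.png",p)
m=mask(p,*G,(305,220,355,285));v,u=np.nonzero(m);print(len(u),cv2.minAreaRect(np.c_[u,v].astype(np.float32)))
go(.446,.122,.30,118.3)
E
```

```text
637 ((330.0954284667969, 250.09878540039062), (54.836212158203125, 16.124378204345703), 60.01836013793945)
3.0667 tcp [0.4449 0.1059 0.4042] F [-0.6 -0.6  0.1] shift mm [ 13.6   8.7 104.2] turn [-0.0013 -0.0005  0.003 ] open 0.0927939760433985 0.0
```

View pics/s1.png

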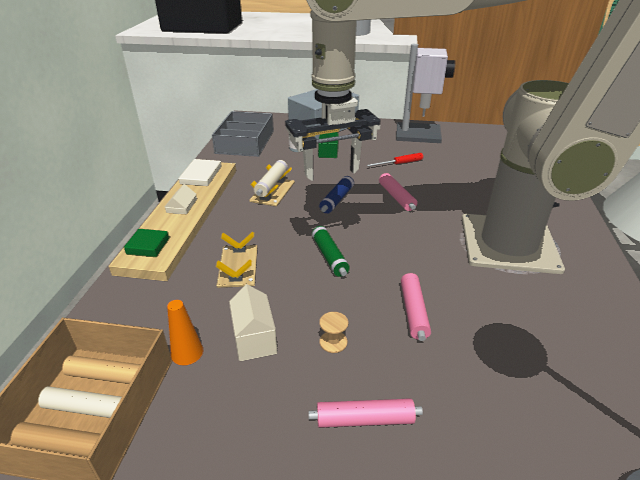

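The arm is above the scene and the green roller is undisturbed at (330,250). Both views agree sideways, so I will descend at (0.445, 0.123).

apply_moves([
  [[15,8,20],[0,0,0]],
  [[0,0,25],[0,0,0]],
  [[0,0,25],[0,0,0]],
  [[0,0,25],[0,0,0]],
  [[0,0,20],[0,0,0]],
  [[0,0,0],[0,0,0]],
  [[0,0,0],[0,0,0]],
])

```text
t: 3.65
tool_pos: [0.4443, 0.1207, 0.2889]
orientation: [-1.611, -2.694, 0.003]
force: [-0.0, -0.7, 0.5]
opening: 0.0933
gripper_force: 0.0
```

Run:
```python
from h import *
G=((50,120,30),(80,255,255))
p,d=robot.read_camera("side");cv2.imwrite("pics/s2.png",cv2.resize(p[100:320,220:460],None,fx=2.4,fy=2.4))
go(.445,.123,.191,118.3)
```

```text
3.7 tcp [0.4451 0.121  0.2904] F [-0.  -0.1 -1.2] shift mm [ 1.8  0.9 99.4] turn [-0.0001  0.0001 -0.001 ] open 0.09295387025346556 0.0
```

View pics/s2.png

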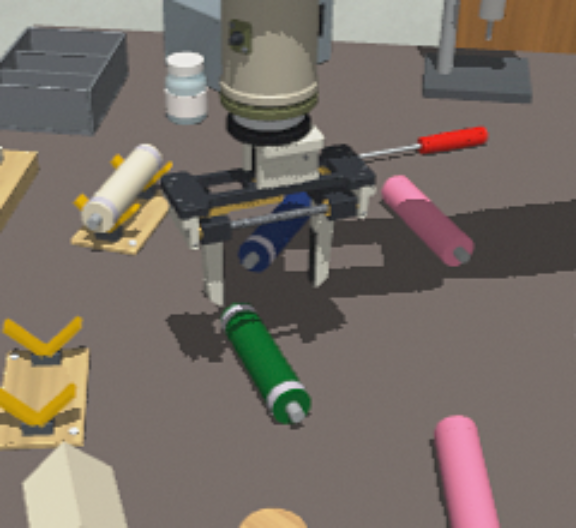

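The open fingers straddle the roller's axis about 0.1 m above it, and the green roller is undisturbed. I will go down slowly.

apply_moves([
  [[1,1,20],[0,0,0]],
  [[0,0,20],[0,0,0]],
  [[0,0,15],[0,0,0]],
  [[0,0,15],[0,0,0]],
  [[0,0,10],[0,0,0]],
  [[0,0,8],[0,0,0]],
  [[0,0,6],[0,0,0]],
  [[0,0,4],[0,0,0]],
  [[0,0,0],[0,0,0]],
  [[0,0,0],[0,0,0]],
])

```text
t: 4.53
tool_pos: [0.4457, 0.1232, 0.1922]
orientation: [1.611, 2.697, 0.001]
force: [-0.5, -0.3, -0.4]
opening: 0.0931
gripper_force: 0.0
```

Run:
```python
from h import *
p,d=robot.read_camera("side");cv2.imwrite("pics/s3.png",cv2.resize(p[160:300,260:420],None,fx=4,fy=4))
go(.445,.123,.191,118.3)
```

```text
4.5833 tcp [0.4458 0.1232 0.1924] F [ 0.1 -0.6 -0.5] shift mm [ 0.2 -0.8  1.4] turn [0.0009 0.0003 0.0002] open 0.09321272500780237 0.0
```

View pics/s3.png

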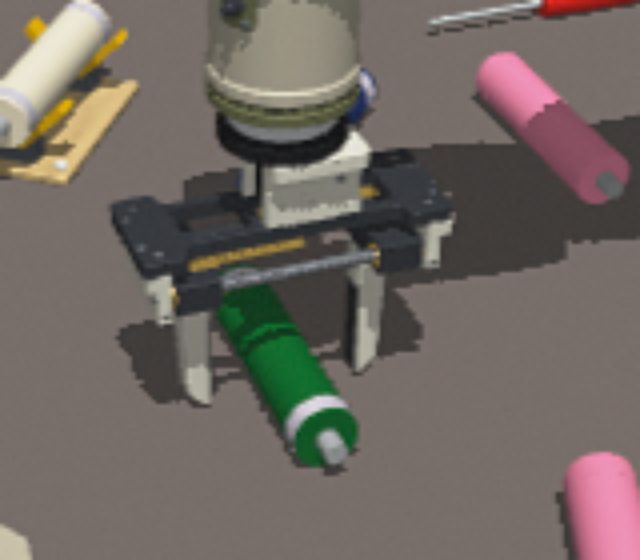

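The roller lies between the fingers, roughly centred. I will close gently.

apply_moves([
  [[0,-0.5,2],[0,0,0]],
  [[0,0,0],[0,0,0]],
  [[0,0,0],[0,0,0]],
  [[0,0,0],[0,0,0]],
  [[0,0,0],[0,0,0]],
  [[0,0,0],[0,0,0]],
  [[0,0,0],[0,0,0]],
  [[0,0,0],[0,0,0]],
  [[0,0,0],[0,0,0]],
  [[0,0,0],[0,0,0]],
  [[0,0,0],[0,0,0]],
  [[0,0,0],[0,0,0]],
], claw=0.3, newtons=25)

```text
t: 5.58
tool_pos: [0.445, 0.1229, 0.1898]
orientation: [1.611, 2.697, 0.0]
force: [1.7, -0.0, -0.8]
opening: 0.0396
gripper_force: 25.0
```

apply_moves([
  [[0,0,0],[0,0,0]],
  [[0,0,0],[0,0,0]],
  [[0,0,0],[0,0,0]],
  [[0,0,0],[0,0,0]],
  [[0,0,0],[0,0,0]],
  [[0,0,0],[0,0,0]],
], claw=0, newtons=25)

```text
t: 6.08
tool_pos: [0.445, 0.1229, 0.1898]
orientation: [1.611, 2.697, 0.0]
force: [1.3, 1.8, -0.9]
opening: 0.0394
gripper_force: 25.0
```

apply_moves([
  [[0,0,-5],[0,0,0]],
  [[0,0,-10],[0,0,0]],
  [[0,0,-15],[0,0,0]],
  [[0,0,-20],[0,0,0]],
  [[0,0,-20],[0,0,0]],
  [[0,0,-20],[0,0,0]],
  [[0,0,-15],[0,0,0]],
  [[0,0,-10],[0,0,0]],
  [[0,0,-5],[0,0,0]],
  [[0,0,0],[0,0,0]],
  [[0,0,0],[0,0,0]],
], newtons=30)

```text
t: 7.0
tool_pos: [0.4447, 0.1229, 0.3093]
orientation: [-1.611, -2.697, 0.001]
force: [-0.7, -0.6, -2.5]
opening: 0.0393
gripper_force: 30.0
```

Run:
```python
from h import *
G=((50,120,30),(80,255,255))
p,d=robot.read_camera("side");cv2.imwrite("pics/s4.png",cv2.resize(p[100:300,190:430],None,fx=3,fy=3))
m=mask(p,*G,(290,150,370,260));P=pts("side",m,d);print(len(P),line(P),np.percentile(P[:,2],[2,98]))
go(.658,.197,.31,102.5)
```

```text
533 (array([0.43514067, 0.14274456, 0.14782833]), array([-0.23982709,  0.95291278,  0.1855807 ])) [0.0253742 0.1600943]
7.05 tcp [0.4445 0.1228 0.3087] F [-1.  -0.7 -3.1] shift mm [-35.9 223.1  -1.6] turn [-0.0016 -0.0003  0.2758] open 0.03922390197620238 29.99762535095215
```

View pics/s4.png

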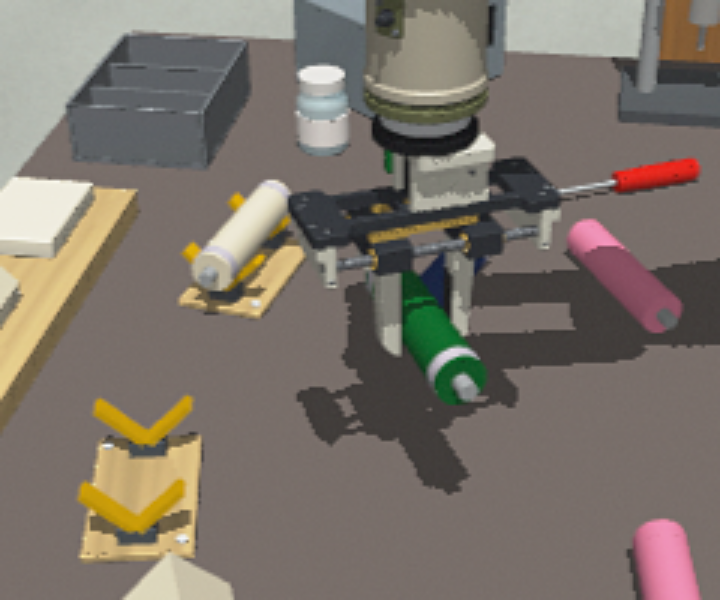

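The roller is lifted and held level, with its near stub at (463,388) in the crop. Next I will carry it over the cradle.

apply_moves([
  [[-2,10,0],[0,0,0]],
  [[-3,20,0],[0,0,0]],
  [[-5,30,0],[0,0,0]],
  [[-5,30,0],[0,0,0]],
  [[-5,30,0],[0,0,0]],
  [[-5,30,0],[0,0,0]],
  [[-5,30,0],[0,0,0]],
  [[-3,23,0],[0,0,0]],
  [[-2,13,0],[0,0,0]],
  [[-1,7,0],[0,0,0]],
  [[0,0,0],[0,0,0.07]],
  [[0,0,0],[0,0,0.07]],
])

```text
t: 8.05
tool_pos: [0.6581, 0.1969, 0.3077]
orientation: [-1.798, -2.574, 0.004]
force: [-0.2, 1.0, -2.5]
opening: 0.0393
gripper_force: 30.0
```

apply_moves([
  [[0,0,0],[0,0,0.07]],
  [[0,0,0],[0,0,0.066]],
  [[0,0,0],[0,0,0]],
  [[0,0,0],[0,0,0]],
  [[0,0,0],[0,0,0]],
])

```text
t: 8.47
tool_pos: [0.658, 0.1968, 0.3091]
orientation: [-1.963, -2.452, 0.001]
force: [0.3, 0.1, -1.3]
opening: 0.0393
gripper_force: 30.0
```

```bash
python3 - <<'E'
from h import *
G=((50,120,30),(80,255,255))
for n,f in(("side",(170,110,330,330)),("top",(230,40,400,260))):
    p,d=robot.read_camera(n);a,b,c,e=f;cv2.imwrite(f"pics/{n}5.png",cv2.resize(p[b:e,a:c],None,fx=2.7,fy=2.7))
go(.658,.197,.22,102.5)
E
python3 -c "
import cv2,numpy as np
a=cv2.imread('pics/side5.png');b=cv2.imread('pics/top5.png');h=min(len(a),len(b));x=np.hstack([a[:h],b[:h]]);k=min(1,800/x.shape[1],600/h);cv2.imwrite('pics/c5.png',cv2.resize(x,None,fx=k,fy=k));print(k)"
```

```text
8.5667 tcp [0.6582 0.1969 0.3094] F [ 0.4 -0.1 -2.1] shift mm [ 0.2 -0.1 89.4] turn [-0.0006  0.      0.0013] open 0.03924637471563405 29.998126924037933
0.8978675645342312
```

View pics/c5.png

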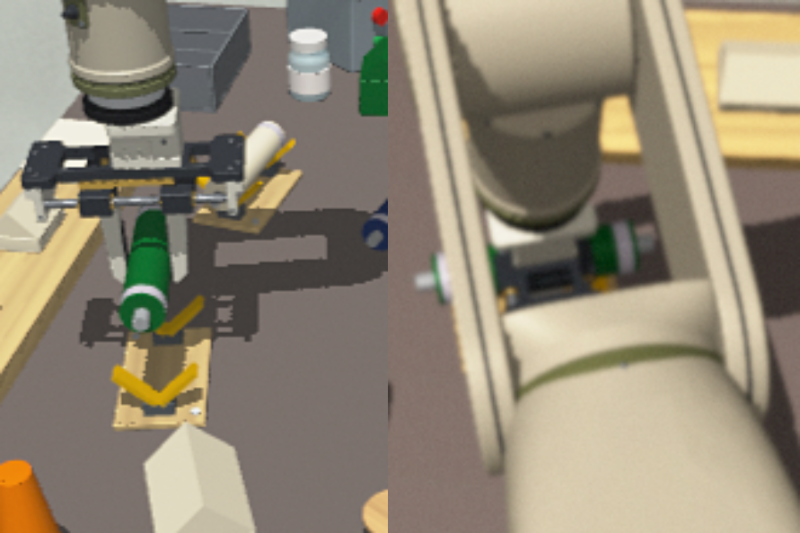

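The roller hangs level over the cradle. In the composite, top half, its stub tips are at about (415,283) and (657,240). I will check its middle from those.

Run:
```python
from h import *
s=2.7*.8979;a,b=[ray("top",(230+(x-388)/s,40+y/s),.139) for x,y in((415,283),(657,240))]
print(a,b,(a+b)/2,np.linalg.norm(a-b),np.degrees(np.arctan2(*(a-b)[1::-1])))
```

```text
[0.63748805 0.29012171 0.139     ] [0.68020197 0.09945242 0.139     ] [0.65884501 0.19478706 0.139     ] 0.19539513202696443 102.62698264231359
```

apply_moves([
  [[1,0,10],[0,0,0]],
  [[0,0,15],[0,0,0]],
  [[0,0,15],[0,0,0]],
  [[0,0,12],[0,0,0]],
  [[0,0,10],[0,0,0]],
  [[0,0,8],[0,0,0]],
  [[0,0,6],[0,0,0]],
  [[0,0,4],[0,0,0]],
  [[0,0,2],[0,0,0]],
  [[0,0,1],[0,0,0]],
  [[0,0,1],[0,0,0]],
  [[0,0,0],[0,0,0]],
])

```text
t: 9.57
tool_pos: [0.6584, 0.198, 0.2263]
orientation: [1.966, 2.449, 0.001]
force: [-0.1, 0.0, -2.0]
opening: 0.0395
gripper_force: 30.0
```

apply_moves([
  [[0,0,1],[0,0,0]],
  [[0,0,1],[0,0,0]],
  [[0,0,0.5],[0,0,0]],
  [[0,0,0],[0,0,0]],
  [[0,0,0],[0,0,0]],
])

```text
t: 9.98
tool_pos: [0.6581, 0.1979, 0.2232]
orientation: [-1.967, -2.45, 0.0]
force: [0.6, 0.2, -1.6]
opening: 0.0393
gripper_force: 30.0
```

Run:
```python
from h import *
p,d=robot.read_camera("side");cv2.imwrite("pics/s6.png",cv2.resize(p[150:310,180:320],None,fx=3.7,fy=3.7))
go(.658,.197,.22,102.5);print(robot.read_state()["wrist_torque"])
```

```text
10.0333 tcp [0.6581 0.1979 0.2233] F [ 0.3  0.6 -2.6] shift mm [-0.8 -0.3  3.3] turn [ 0.     -0.     -0.0002] open 0.0392045400347823 29.99821811914444
[ 0.00711642 -0.11189857 -0.00112473]
```

View pics/s6.png

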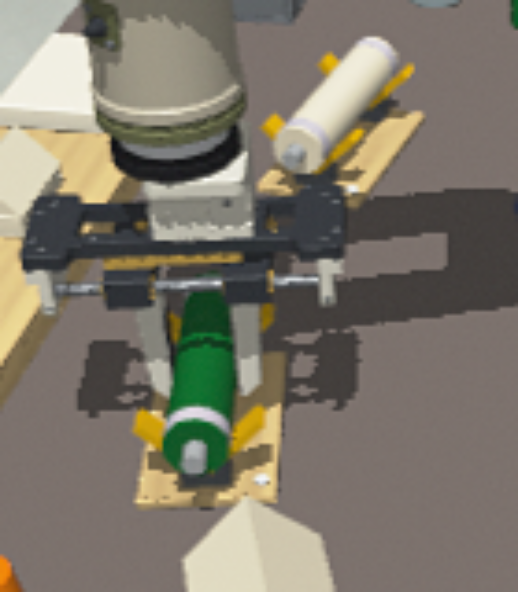

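The roller is in the V's mouth, centred between the yellow arms with its stub at (193,458), and there is no contact force yet. I will ease it down the last few mm.

apply_moves([
  [[0,0,0.7],[0,0,0]],
  [[0,0,0.7],[0,0,0]],
  [[0,0,0.6],[0,0,0]],
  [[0,0,0],[0,0,0]],
  [[0,0,0],[0,0,0]],
])

```text
t: 10.45
tool_pos: [0.6581, 0.1979, 0.2211]
orientation: [-1.967, -2.45, 0.0]
force: [-0.0, 0.5, -2.8]
opening: 0.0392
gripper_force: 30.0
```

apply_moves([
  [[0,0,0.5],[0,0,0]],
  [[0,0,0.5],[0,0,0]],
  [[0,0,0],[0,0,0]],
  [[0,0,0],[0,0,0]],
])

```text
t: 10.78
tool_pos: [0.6582, 0.1979, 0.2206]
orientation: [1.967, 2.45, 0.0]
force: [-2.5, 0.0, 1.3]
opening: 0.0388
gripper_force: 30.0
```

Contact has been felt (about 4 N of the load is taken up, mostly by the Vs). I will release and then retreat straight up.

apply_moves([
  [[0,0,0],[0,0,0]],
  [[0,0,0],[0,0,0]],
  [[0,0,0],[0,0,0]],
  [[0,0,0],[0,0,0]],
  [[0,0,0],[0,0,0]],
  [[0,0,0],[0,0,0]],
  [[0,0,0],[0,0,0]],
  [[0,0,0],[0,0,0]],
  [[0,0,0],[0,0,0]],
  [[0,0,0],[0,0,0]],
  [[0,0,0],[0,0,0]],
  [[0,0,0],[0,0,0]],
], claw=0.85)

```text
t: 11.78
tool_pos: [0.6581, 0.1979, 0.2202]
orientation: [1.967, 2.45, 0.0]
force: [0.6, 0.2, 0.3]
opening: 0.0787
gripper_force: 0.0
```

apply_moves([
  [[0,0,-5],[0,0,0]],
  [[0,0,-10],[0,0,0]],
  [[0,0,-20],[0,0,0]],
  [[0,0,-25],[0,0,0]],
  [[0,0,-25],[0,0,0]],
  [[0,0,-25],[0,0,0]],
  [[0,0,-20],[0,0,0]],
  [[0,0,-15],[0,0,0]],
  [[0,0,-5],[0,0,0]],
  [[0,0,0],[0,0,0]],
  [[0,0,0],[0,0,0]],
  [[0,0,0],[0,0,0]],
])

```text
t: 12.78
tool_pos: [0.6578, 0.1978, 0.3686]
orientation: [-1.966, -2.449, 0.003]
force: [-0.5, 0.3, -0.5]
opening: 0.0791
gripper_force: 0.0
```

Run:
```python
from h import *
G=((50,120,30),(80,255,255))
p,d=robot.read_camera("side");cv2.imwrite("pics/s7.png",cv2.resize(p[150:310,180:320],None,fx=3.7,fy=3.7))
m=mask(p,*G,(200,180,280,300));P=pts("side",m,d);c,ax=line(P);print(len(P),c,np.degrees(np.arctan2(ax[1],ax[0])),ax,P[:,2].max())
go(.658,.197,.37,102.5)
```

```text
655 [0.65107    0.21696606 0.06330493] 102.12429625853409 [-0.20942088  0.97484406 -0.07630175] 0.073593141273799
12.8333 tcp [0.6577 0.1978 0.3683] F [ 0.4  0.8 -1.3] shift mm [-0.8  0.1 -1.7] turn [-0.0029  0.     -0.0002] open 0.07875988787495493 0.0
```

View pics/s7.png

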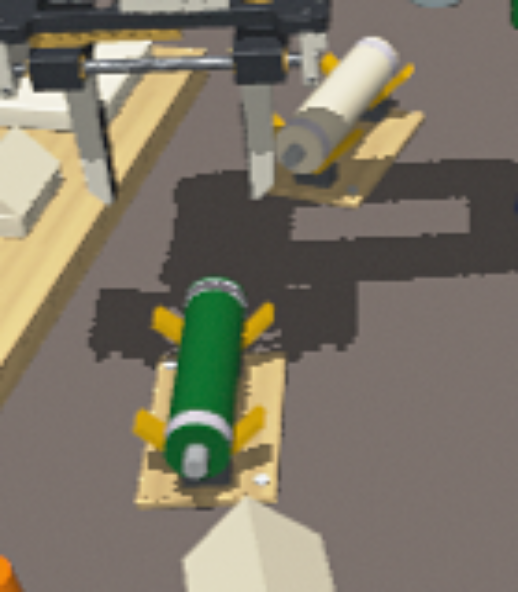

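The roller is seated in both Vs, from (195,460) to (217,290) in the crop, at about 102°. It is level and the gripper is clear, so I will hand in.

```bash
python3 -c "
from plant import robot
print(robot.close_job())"
```

```text
the job is handed in; nothing more can be done
None
```

The green roller is resting in both Vs of the empty cradle, centred and let go; the blue and white rollers were not touched, and the job was handed in at about 13 s (no verdict was returned).

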